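# Clamp a carving blank with the feed knob

## Robot

A 6-joint arm with a two-finger parallel gripper is mounted at the origin on the work surface. World frame = base frame: x ahead of the robot, y to its left, z up, the work surface at z = 0. Lengths are in m, angles in rad, forces in N, time in s.
With the tool pointing down it reaches from about 0.3 to 0.875 m from the base axis. Payload 6.4 kg.
Tool frame: the origin (TCP) lies midway between the tips of the shut fingers; the grasp point (between the pads) lies 19 mm behind it; x points along the fingers, y is the direction in which the jaws open and shut, and the axes are right-handed (so a half turn about x gives the same grasp; the last joint's range is limited). The gripper opens to 85 mm and grips with 20 to 120 N. Pads are 22 mm wide; open, the fingers measure 114 mm over their backs; the gripper's body (76 mm by 85 mm) begins 54 mm behind the grasp point. The pads swing forward as they close: fully open they stand 13 mm farther back than shut.
Start: joints at [0.996, 0.181, 1.607, -0, 1.354, -0.206], TCP at [0.207, 0.536, 0.194] pointing down, gripper open.
Joint ranges: [-2.99, 2.99], [-0.89, 2.07], [0.3, 2.58], [-1.14, 4.28], [0, 2.63], [-3.12, 3.12]. Speed limits (rad/s): [2.57, 2.57, 3.01, 3.14, 3.14, 3.14].

## Interface

Orientations are given as a unit quaternion [w, x, y, z].
In Python, from bench import ctrl gives the robot as it stands.
- The arm moves only by the tool step_arm, never from a script. Its argument "motion" is a list of rows, each a list of 7 numbers: the shift along the tool's x, y, z in mm, then the turn, a rotation vector about the tool's x, y, z in degrees, then the closure in counts, from 0 (fully open) to 255 (shut). In form: [[tx, ty, tz, rx, ry, rz, hand], ...]. A call has 1 to 10 rows; each row is the pose to reach, as a shift and turn from the pose commanded when the call began, along the tool's axes at that moment; what a row does not reach only later rows make up. A row lasts 1/8 s, in which the tool goes at most 62.5 mm and 10.7 degrees, less where a joint would pass 70% of its speed; a pose out of reach is approached as far as the arm can. A call with a gripper value outside its range is refused whole. The fingers move at their own pace and stop on an object; the grip force is fixed at half the most. Time passes only in rows, so rows that repeat a pose let the fingers close. It gives the time, the measured TCP pose, the force and the opening at its end, in the units of the state.
- ctrl.get_obs(): the state, without advancing time (a new reading comes with each control period).
- ctrl.camera(name): name is "scene" or "top" or "wrist"; returns (picture, depth): 420x560x3 uint8, red, green, blue; 420x560 float32, m along the optical axis (not along the pixel's ray), 0 where there is no reading.
- ctrl.camera_info(name): a dict with "fx", "fy", "cx", "cy" (pixels), "dist_coeffs" ([k1, k2, p1, p2, k3] as OpenCV has them; the pictures are not rectified), "T" (4x4, takes a point from camera to world coordinates); the wrist camera has in their place "hand_eye" (4x4, takes a point from camera to tool coordinates, whose origin is the TCP and whose axes are the tool frame's). Camera axes: x right, y down, z forward; pixel columns grow to the right and rows downward; lengths in m; the calibration is good to about 2 mm. A picture is of the moment at which its call begins: read the wrist's pose just before it. camera_info takes no time and is no camera call.
- ctrl.hand_in(): hands the job in, once; it reports no verdict.
The state is a dict: "time_s": time; "q": joint angles; "dq": joint speeds; "joint_efforts": joint torques, N m; "eef_pos": TCP position; "eef_rot": TCP orientation; "wrist_force": force on the tool from outside, world axes, zero at the start; "torque": the same for the moment, N m; "opening": opening from 0.0 (shut) to 1.0 (fully open).
Only numpy, scipy, OpenCV 4.12 (cv2) and the standard library are available. Lean on these libraries where they do the work, as an engineer would, in place of code of your own. Each camera call takes 0.05 s, during which the arm holds its last target. There are 200 camera calls.

## Task

Lay the pine carving blank flat on the bed of the carver's clamp, lengthwise between the two jaws and centred across them, and let go of it. Then feed the sliding jaw up to it with the knob that rides on it, until the blank is nipped firmly and the jaw's sprung wooden face is pressed in about half way: not just touching, and never pressed close to home, which bruises the wood. Leave the gouges and the mallet where they are.

Things in the scene. Friction and masses are not known exactly. Their poses are not given: they have to be found in the camera images.
- blank: Loose pine block, 46 (x) x 110 (y) x 45 (z) mm, about 0.12 kg, a shallow leaf carved in its top (flat to 2 mm). Origin at the centre of its underside, y along its length. Starts lying flat on the bench.
- clamp: Steel bed of the clamp, fixed to the bench: 90 (x) x 280 (y) x 12 (z) mm, origin at the centre of its underside. The sliding jaw is at its -y end, the fixed jaw at its +y end. The blank lies on its top, 12 mm up; two guide strips 5 mm high run along it at x = -38 and +38 mm.
- knob_grip (a point): Point on the vertical axis of the black feed knob on the carriage (66 x 64 mm, top 52 mm above the bench), 76 mm above the bench, half way up its grip bar: 56 mm long, 14 mm thick, 60 to 90 mm above the bench, over a 50 mm disc. Its x axis lies along the bar. It travels with the carriage, from y = -76 mm in the clamp's frame at the start.
- knob (a joint): Angle of the knob, rad, 0 at the start (bar along the clamp's x); grows clockwise seen from above, up to 5.25. A rack moves carriage and knob 8 mm along the clamp's +y for each rad. Stiff, stays where left: about 0.22 N m turns it free (shoving the carriage takes some 28 N); turning against the blank adds 0.008 N m per newton of clamping force.
- sprung_face: Wooden face of the sliding jaw, 66 (x) x 10 (y) x 40 (z) mm, top 54 mm above the bench; origin mid-thickness, 12 mm above the bench, axes as the clamp's. It stands 8 mm off its carriage and yields 7 mm on a spring of 4 N per mm: half way in is 3.5 mm, 14 N, or 0.44 rad of the knob after the blank has met the fixed jaw. More than 24 N bruises the blank.
- gouge_near: Bystander: carving gouge lying between clamp and robot, 235 mm long, 24 mm thick; origin on the bench under the handle's front part, x towards the blade.
- gouge_far: Bystander: a like gouge lying beyond the clamp.
- mallet: Bystander: round wooden mallet standing on its head, 84 mm across, 235 mm high; origin under its centre.
- bed_middle (a point): Point on top of the bed, at y = +36 mm in the clamp's frame: the blank's centre fits here. The fixed jaw, 70 mm wide (x), 45 mm high over the bed, is set anew for each job: its inner wooden face stands 62 to 76 mm from this point along +y; the sprung face starts 62 mm from it along -y. Pushed by the sprung face, the blank slides along until the fixed jaw stops it.
Things that resemble listed ones, but are neither listed nor needed, are in the scene too. Leave any pink or yellow look-alike of the blank alone.

How it is judged:
By the outcome, as a careful person would: the job done as asked, in the order asked, and still so for the second after the job is handed in, with the robot touching nothing.
It also fails if it takes over 67 s, if anything falls off the work surface, if the arm or the gripper's body presses on something with over 40 N, if the wrist force passes 120 N, or if a joint passes its speed limit or range.

## Working session

There is one attempt and no reset: what is moved stays moved. The work goes in short steps, Python scripts to look and compute and a tool call to move; the robot and the scene stay as the last step left them, time stands still between calls to the robot, and variables do not carry over. Pictures are saved under pics/ and viewed, about 8 in all and at most 12, crops included, and the job is handed in when it is done.

Besides the shell and the picture viewer there is one more tool, called as name([rows], argument=value, ...), one row to a line, values as JSON. step_arm: Moves the arm, as the interface text tells. Its arguments: {"type":"object","properties":{"motion":{"type":"array","items":{"type":"array","items":{"type":"number"}}}},"required":["motion"]}

```bash
mkdir -p pics; ls
cat > h.py <<'E'
import numpy as np, cv2
from bench import ctrl
from scipy.spatial.transform import Rotation as R
def rot(q): return R.from_quat([q[1],q[2],q[3],q[0]])
def cam(name):
    o=ctrl.get_obs(); im,d=ctrl.camera(name); i=ctrl.camera_info(name)
    if 'T' in i: T=np.array(i['T'])
    else:
        W=np.eye(4); W[:3,:3]=rot(o['eef_rot']).as_matrix(); W[:3,3]=o['eef_pos']; T=W@np.array(i['hand_eye'])
    return im,d,i,T
def K(i): return np.array([[i['fx'],0,i['cx']],[0,i['fy'],i['cy']],[0,0,1.]])
def cast(px,z,i,T):
    n=cv2.undistortPoints(np.float64(px).reshape(-1,1,2),K(i),np.array(i['dist_coeffs'])).reshape(-1,2)
    r=np.c_[n,np.ones(len(n))]@T[:3,:3].T; o=T[:3,3]
    return o+r*((z-o[2])/r[:,2])[:,None]
def cloud(d,i,T):
    h,w=d.shape; v,u=np.mgrid[:h,:w]
    n=cv2.undistortPoints(np.float64(np.c_[u.ravel(),v.ravel()]).reshape(-1,1,2),K(i),np.array(i['dist_coeffs'])).reshape(-1,2)
    p=np.c_[n,np.ones(len(n))]*d.reshape(-1,1)
    return (p@T[:3,:3].T+T[:3,3]).reshape(h,w,3)
def save(n,im): cv2.imwrite('pics/'+n,im[...,::-1])
E
python3 - <<'E'
from h import *
o=ctrl.get_obs(); print(o)
for n in('top','scene'):
    im,d,i,T=cam(n); save(n+'0.png',im); np.savez(n+'0.npz',im=im,d=d,T=T); print(n,i['fx'],np.round(T,3).tolist())
E
```

```text
pics
{'time_s': 0.0, 'q': array([ 9.95730248e-01,  1.81527127e-01,  1.60797920e+00,  1.51988116e-05,
        1.35381703e+00, -2.06323642e-01]), 'dq': array([ 9.21128008e-05, -9.71854946e-04, -1.15435420e-03, -1.67678938e-03,
        2.02512327e-03,  1.93585273e-03]), 'joint_efforts': array([ 8.36137897e-04, -4.44853091e+01, -3.51345563e+01, -1.67261069e-04,
        8.90046969e-03, -1.83922744e-06]), 'eef_pos': array([0.2069104 , 0.53583505, 0.19350596]), 'eef_rot': array([ 0.69488418,  0.12907009,  0.69535994, -0.13019767]), 'wrist_force': array([ 0.39920592,  0.52942308, -0.13996118]), 'torque': array([-0.02763937, -0.03308214, -0.01181395]), 'opening': 1.0006885175128002}
top 478.1308173692686 [[0.002, -0.984, 0.181, 0.341], [-1.0, 0.003, 0.028, -0.053], [-0.028, -0.181, -0.983, 1.312], [0.0, 0.0, 0.0, 1.0]]
scene 501.63618183225714 [[-0.658, 0.634, -0.406, 1.095], [0.753, 0.56, -0.346, 0.439], [0.008, -0.533, -0.846, 1.22], [0.0, 0.0, 0.0, 1.0]]
```

View pics/top0.png

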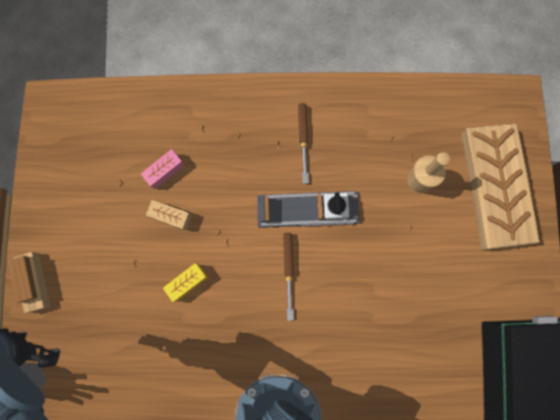

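View pics/scene0.png

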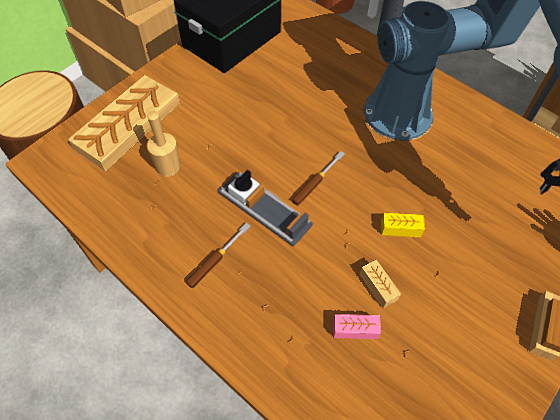

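The top view shows the pine blank at (168,215). Things it could be taken for are pink (162,168), yellow (185,282), the carved board (500,185) and the wooden box (30,280). I choose the pine block. The clamp is at (308,209), with the sliding jaw and knob at its image-right end (-y). Next I measure and check with a crop.

Run:
```python
from h import *
def rect(P): 
    c,s,a=cv2.minAreaRect((P[:,:2]*1000).astype(np.float32)); return np.round(c,1),np.round(s,1),round(a,1)
for n in('top','scene'):
    z=np.load(n+'0.npz'); im,d,T=z['im'],z['d'],z['T']; i=ctrl.camera_info(n); P=cloud(d,i,T)
    hsv=cv2.cvtColor(im,cv2.COLOR_RGB2HSV)
    u,v=(168,215) if n=='top' else (381,283)
    c=P[v,u]; print(n,'blank px',c)
    near=np.linalg.norm(P[...,:2]-c[:2],axis=-1)<.085
    m=near&(P[...,2]>.03)&(P[...,2]<.06)
    Q=P[m]; print('blank',rect(Q),np.median(Q[:,2]), 'table z',np.median(P[near&(P[...,2]<.015)][:,2]))
    u,v=(295,209) if n=='top' else (265,212)
    c=P[v,u]; print('bed px',c)
    near=(np.linalg.norm(P[...,:2]-c[:2],axis=-1)<.2)
    # gray low-saturation pixels
    m=(near&(hsv[...,1]<90)&(P[...,2]>.006)&(P[...,2]<.03)).astype(np.uint8)
    k,l,st,_=cv2.connectedComponentsWithStats(m); j=1+np.argmax(st[1:,4]); print('bed',rect(P[l==j]),np.median(P[l==j][:,2]))
    m=near&(hsv[...,1]<60)&(hsv[...,2]>170)&(P[...,2]>.04)&(P[...,2]<.06); print('carriage',rect(P[m]),m.sum())
    m=near&(hsv[...,2]<60)&(P[...,2]>.07)&(P[...,2]<.1); print('knob',rect(P[m]),m.sum(),P[m].mean(0))
im=np.load('top0.npz')['im']
a=cv2.resize(im[140:310,120:230],None,fx=3.5,fy=3.5,interpolation=2);b=cv2.resize(im[180:240,245:370],(400,192),interpolation=2)
o=np.zeros((595,790,3),np.uint8);o[:a.shape[0],:a.shape[1]]=a;o[:192,390:790]=b;save('crop.png',o)
```

```text
top blank px [0.53721411 0.29970047 0.04452733]
blank (array([540.3, 303.1]), array([111.7,  46.6]), 70.9) 0.044563176692364204 table z -0.0006998759442693459
bed px [ 0.55832936 -0.04562118  0.01260526]
bed (array([559. , -80.9]), array([ 93., 281.]), 2.0) 0.012467838912096019
carriage (array([ 562.4, -154.6]), array([63.6, 60.6]), 3.1) 156
knob (array([ 561.4, -156.3]), array([53.4, 14.5]), 2.1) 111 [ 0.55909881 -0.15566133  0.08803804]
scene blank px [0.54831465 0.3081763  0.04756808]
blank (array([541.4, 303.3]), array([113.6,  48.6]), 70.7) 0.04515916852631818 table z 0.0007590467847576887
bed px [ 0.57188059 -0.06617352  0.0134501 ]
bed (array([557.9, -81.5]), array([ 92.3, 281.7]), 2.1) 0.0138786053400759
carriage (array([ 561.5, -154.8]), array([66.7, 63. ]), 1.4) 173
knob (array([ 562.6, -155.8]), array([53.7, 17.4]), 0.6) 137 [ 0.5649328  -0.15404187  0.08610076]
```

View pics/crop.png

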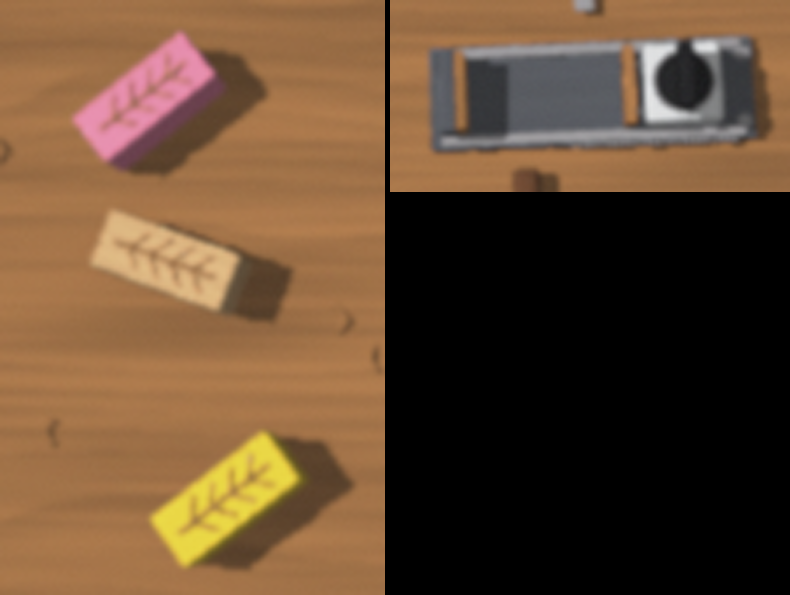

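The crop confirms it: the natural pine block lies between the pink and yellow ones, and the clamp is open with the knob bar across it. The clamp's centre is about (558.5,-81.2) mm at yaw +2°. The blank's centre is about (540.8,303.2) mm at yaw -19.2°.

```bash
cat >> h.py <<'E'
def rel(p,yaw,ref=None):
    "p mm world TCP, yaw deg of tool-y line mod 180 -> shift mm, rotvec deg from current pose"
    o=ctrl.get_obs(); A=rot(o['eef_rot']); best=None
    for k in(0,180):
        a=np.radians(yaw+k); y=np.array([np.cos(a),np.sin(a),0]); x=np.array([0,0,-1.]); 
        B=R.from_matrix(np.c_[x,y,np.cross(x,y)]); rv=(A.inv()*B).as_rotvec(degrees=True)
        if best is None or np.linalg.norm(rv)<np.linalg.norm(best): best=rv
    s=A.inv().apply(np.array(p)-o['eef_pos']*1000)
    print('t',round(o['time_s'],2),'shift',np.round(s,1),'rot',np.round(best,2),'q',np.round(o['q'],2),'F',np.round(o['wrist_force'],1),'open',round(o['opening'],3))
E
python3 - <<'E'
from h import *
print(rot(ctrl.get_obs()['eef_rot']).as_matrix().round(4)); rel([540.8,303.2,150],-19.2)
E
```

```text
[[-8.000e-04  3.605e-01  9.328e-01]
 [-1.300e-03  9.328e-01 -3.605e-01]
 [-1.000e+00 -1.500e-03 -3.000e-04]]
t 0.1 shift [ 43.6 -96.6 395.3] rot [8.807e+01 5.000e-02 8.000e-02] q [ 1.    0.18  1.61 -0.    1.35 -0.21] F [-0.4  0.1  0.5] open 1.0
```

step_arm([
  [44,-97,395,88,0,0,0],
  [44,-97,395,88,0,0,0],
  [44,-97,395,88,0,0,0],
  [44,-97,395,88,0,0,0],
  [44,-97,395,88,0,0,0],
  [44,-97,395,88,0,0,0],
  [44,-97,395,88,0,0,0],
  [44,-97,395,88,0,0,0],
  [44,-97,395,88,0,0,0],
  [44,-97,395,88,0,0,0],
])

```text
time_s: 1.35
eef_pos: [0.5403, 0.3037, 0.1502]
eef_rot: [-0.411, -0.575, -0.411, 0.576]
wrist_force: [-0.3, -0.3, -0.3]
opening: 1.003
```

Run:
```python
from h import *
rel([540.8,303.2,150],-19.2)
im,d,i,T=cam('wrist'); save('w1.png',im); P=cloud(d,i,T)
m=(P[...,2]>.035)&(P[...,2]<.055)&(np.linalg.norm(P[...,:2]-[.541,.303],axis=-1)<.08)&(d>0)
c,s,a=cv2.minAreaRect((P[m][:,:2]*1000).astype(np.float32)); print(c,s,a,m.sum(),np.median(P[m][:,2]))
rel([540.8,303.2,10],-19.2)
```

```text
t 1.35 shift [0.2 0.7 0.3] rot [0.26 0.02 0.02] q [0.32 0.32 1.53 0.   1.29 0.65] F [-0.3 -0.3 -0.3] open 1.003
(541.6881103515625, 303.77545166015625) (109.46287536621094, 46.118873596191406) 70.43833923339844 7359 0.046532840709261836
t 1.4 shift [140.3   0.8   0.5] rot [0.28 0.01 0.01] q [0.32 0.32 1.53 0.   1.29 0.65] F [-1.  -0.5  0.1] open 1.003
```

View pics/w1.png

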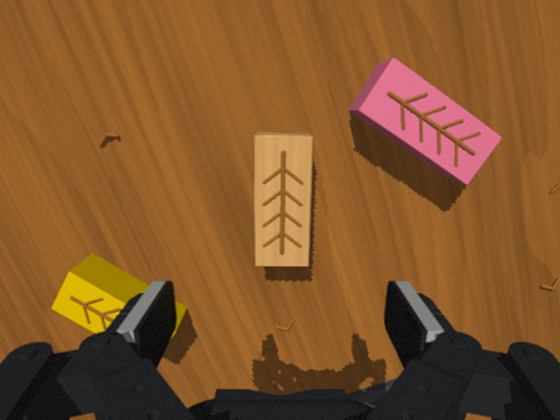

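The wrist view shows the pine blank at (284,200), aligned with the jaws, with yellow and pink clear of the fingers. I go down and grip.

step_arm([
  [60,1,1,0,0,0,0],
  [110,1,1,0,0,0,0],
  [140,1,1,0,0,0,0],
  [140,1,1,0,0,0,0],
  [140,1,1,0,0,0,255],
  [140,1,1,0,0,0,255],
  [140,1,1,0,0,0,255],
  [140,1,1,0,0,0,255],
  [140,1,1,0,0,0,255],
  [140,1,1,0,0,0,255],
])

```text
time_s: 2.65
eef_pos: [0.5413, 0.3022, 0.0104]
eef_rot: [-0.41, -0.576, -0.41, 0.576]
wrist_force: [0.2, 0.9, -0.5]
opening: -0.002
```

step_arm([
  [-20,0,0,0,0,0,255],
  [-60,0,0,0,0,0,255],
  [-120,0,0,0,0,0,255],
  [-120,0,0,0,0,0,255],
  [-120,0,0,0,0,0,255],
])

```text
time_s: 3.28
eef_pos: [0.5416, 0.3023, 0.1315]
eef_rot: [0.41, 0.577, 0.41, -0.576]
wrist_force: [-0.8, 0.3, 0.2]
opening: -0.002
```

Run:
```python
from h import *
rel([557.1,-43.2,110],2)
im,d,i,T=cam('wrist'); P=cloud(d,i,T); save('w2.png',im)
```

```text
t 3.27 shift [ 21.4 127.9 321.4] rot [-21.13  -0.04  -0.08] q [ 0.32  0.34  1.55 -0.    1.26  0.65] F [-0.8  0.3  0.2] open -0.002
```

View pics/w2.png

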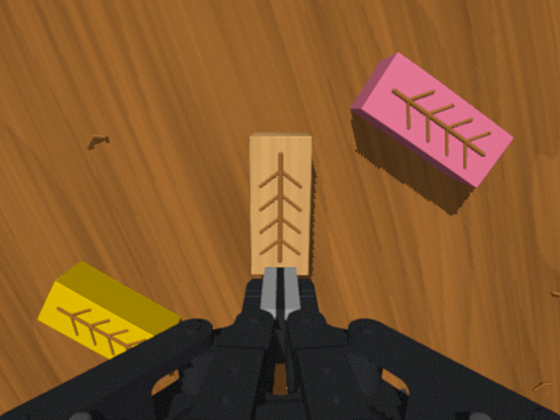

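The grip missed: the opening reads 0, and the blank at (281,205) lies beyond the fingertips at (281,272). I check where the fingers really are against the reported TCP before trying again.

Run:
```python
from h import *
i=ctrl.camera_info('wrist'); print(np.round(i['hand_eye'],4).tolist(),i['fx'],i['cx'],i['cy'],i['dist_coeffs'])
o=ctrl.get_obs()
H=np.linalg.inv(np.array(i['hand_eye']))
for p in([0,0,0],[-.019,0,0],[.087,0,0],[.131,0,0]):
    c=H[:3,:3]@p+H[:3,3]; print(p,cv2.projectPoints(c.reshape(1,1,3),np.zeros(3),np.zeros(3),K(i),np.array(i['dist_coeffs']))[0].ravel().round(1),c.round(3))
im,d,i,T=cam('wrist'); P=cloud(d,i,T)
print('tip px depth',d[268:285:4,268],P[272,270],P[272,290])
m=(P[...,2]>.035)&(P[...,2]<.055)&(np.linalg.norm(P[...,:2]-[.541,.303],axis=-1)<.09)&(d>0)
print(cv2.minAreaRect((P[m][:,:2]*1000).astype(np.float32)),np.median(P[m][:,2]))
im,d,i,T=cam('top'); P=cloud(d,i,T); save('t3.png',cv2.resize(im[150:330,80:280],None,fx=3,fy=3))
m=(P[...,2]>.035)&(P[...,2]<.055)&(np.linalg.norm(P[...,:2]-[.541,.303],axis=-1)<.09)&(d>0)
print(cv2.minAreaRect((P[m][:,:2]*1000).astype(np.float32)),m.sum(),o['eef_pos'])
im,d,i,T=cam('scene');P=cloud(d,i,T); save('s3.png',im)
m=(P[...,2]>.1)&(P[...,2]<.17)&(np.linalg.norm(P[...,:2]-[.541,.303],axis=-1)<.1)&(d>0)
for a in np.arange(.1,.17,.01):
    k=m&(P[...,2]>a)&(P[...,2]<a+.01)
    if k.sum(): print(a.round(2),k.sum(),P[k].mean(0).round(4))
```

```text
[[0.0002, -0.2906, 0.9568, -0.181], [1.0, 0.0007, 0.0, -0.0001], [-0.0007, 0.9568, 0.2906, -0.0747], [0.0, 0.0, 0.0, 1.0]] 361.58475110354215 279.911841484783 218.6520041587622 [-0.07811911  0.          0.          0.          0.        ]
[0, 0, 0] [280.1 253.6] [0.    0.019 0.195]
[-0.019, 0, 0] [280.1 268.4] [0.    0.024 0.177]
[0.087, 0, 0] [280.  210.3] [ 0.    -0.006  0.278]
[0.131, 0, 0] [280. 197.] [ 0.    -0.019  0.32 ]
tip px depth [0.14982119 0.14690958 0.14272897 0.13896416 0.13788706] [0.54084289 0.31461681 0.17831998] [0.54844498 0.31196381 0.17826852]
((541.6740112304688, 303.5423583984375), (110.07103729248047, 46.127044677734375), 70.4395980834961) 0.04657873636050108
((539.3815307617188, 300.637451171875), (106.55370330810547, 46.43223571777344), 70.77690124511719) 586 [0.54074071 0.3020259  0.13009861]
0.16 2 [0.547  0.3079 0.1682]
```

View pics/s3.png

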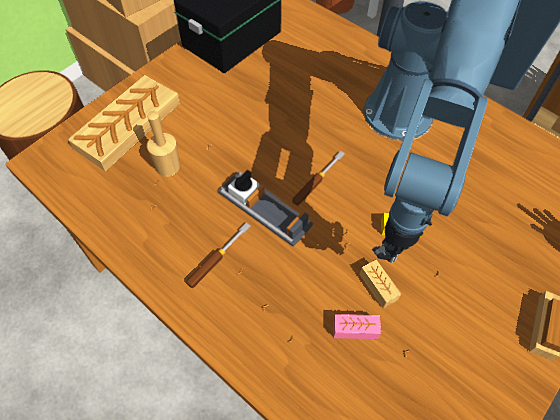

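The scene view shows the fingertips at about (383,257), well above the blank. Scene depth finds nothing of the gripper below z≈0.168, while the reported TCP is 0.130. So the fingers seem to end about 40 mm short of the reported TCP, which means they closed above the blank. I measure this offset properly, shut and open.

```bash
cat > tips.py <<'E'
from h import *
o=ctrl.get_obs(); A=rot(o['eef_rot']); 
def show(n,r=.09):
    im,d,i,T=cam(n); P=cloud(d,i,T); Q=A.inv().apply((P[d>0]-o['eef_pos']))*1000
    dark=(im[d>0].max(1)<190)
    Q=Q[(np.abs(Q[:,1])<75)&(np.abs(Q[:,2])<40)&(Q[:,0]>-150)&(Q[:,0]<15)]
    print(n,len(Q)); 
    for a in range(-80,16,8):
        k=Q[(Q[:,0]>=a)&(Q[:,0]<a+8)]
        if len(k)>2: print(a,len(k),'y',np.percentile(k[:,1],[2,50,98]).round(1),'z',np.percentile(k[:,2],[2,50,98]).round(1))
print('q',o['q'].round(3),'eef',o['eef_pos'].round(4),o['opening'])
show('wrist');show('scene');show('top')
E
python3 tips.py
```

```text
q [ 0.318  0.341  1.547 -0.     1.256  0.652] eef [0.5403 0.3018 0.1288] -0.0003315551935338925
wrist 40536
-80 1043 y [-11.4  -0.   10.9] z [-12.8  -9.    9.4]
-72 713 y [-13.  -0.  13.] z [-12.1 -11.3  -7. ]
-64 707 y [-12.9  -0.   12.9] z [-12.1  -8.3  -7. ]
-56 613 y [-12.9  -0.   12.8] z [-12.1  -8.1  -7. ]
-48 279 y [-11.3  -0.   11.3] z [-12.1 -11.4  -7.2]
scene 388
-80 6 y [-8.1 -2.9 11.5] z [-10.9 -10.4  -6.9]
-72 9 y [-5.4  4.9 11. ] z [-10.5  -9.5  -6.9]
-64 8 y [-7.1  2.2 12. ] z [-10.8  -9.6  -6.2]
-56 14 y [-14.4   5.4  12.3] z [-10.7  -7.2  -4.3]
-48 9 y [-5.1  4.4  8.5] z [-10.6  -9.5  -0.7]
top 240
-80 7 y [-16.2  -4.    4.1] z [ 6.6  9.6 10.2]
-72 6 y [-6.5  0.4  2.6] z [2.3 8.5 9.9]
-64 12 y [-11.3  -0.9   8.1] z [ 4.7  8.8 10.1]
-56 14 y [-13.   -2.3  12.5] z [ 3.3  6.9 10.1]
-48 4 y [-12.2  -1.5   8. ] z [4.5 6.8 9.3]
```

step_arm([
  [0,0,0,0,0,0,0],
  [0,0,0,0,0,0,0],
  [0,0,0,0,0,0,0],
  [0,0,0,0,0,0,0],
  [0,0,0,0,0,0,0],
])

```text
time_s: 4.25
eef_pos: [0.5414, 0.3022, 0.1304]
eef_rot: [0.41, 0.576, 0.41, -0.576]
wrist_force: [0.3, -0.9, 0.2]
opening: 0.996
```

```bash
python3 tips.py
```

```text
q [0.318 0.339 1.546 0.    1.256 0.652] eef [0.5414 0.3022 0.1304] 0.9962900020730753
wrist 36745
-80 1748 y [-55.2  42.   55.1] z [-12.1  -7.4   9.5]
-72 1473 y [-55.4 -42.3  55.1] z [-12.1  -7.4   9.5]
-64 1215 y [-54.2 -42.1  54.2] z [-12.1  -7.3   9.5]
-56 352 y [-47.1  42.2  46.3] z [-11.7  -2.    9.4]
scene 454
-80 14 y [-49.4  45.8  54.7] z [-10.5  -9.5  -5.5]
-72 17 y [-47.9  47.3  56.3] z [-11.   -8.3  -3.5]
-64 18 y [-49.9   0.2  53.3] z [-11.7  -6.7  -0.8]
-56 6 y [-46.  -45.2  39.1] z [-8.5 -4.8  1.4]
top 217
-80 5 y [41.7 45.  53.8] z [ 5.8  9.9 10.3]
-72 6 y [41.9 45.6 52.1] z [ 4.5  7.5 10. ]
-64 9 y [41.5 46.1 53.8] z [-1.4  5.9  9.6]
```

All three cameras agree that the fingers end about 44 mm behind the reported TCP, centred sideways. I add that offset, so I go 164 mm down from here, watching the force.

step_arm([
  [60,0,0,0,0,0,0],
  [110,0,0,0,0,0,0],
  [140,0,0,0,0,0,0],
  [152,0,0,0,0,0,0],
  [160,0,0,0,0,0,0],
  [162,0,0,0,0,0,0],
  [162,0,0,0,0,0,0],
])

```text
time_s: 5.28
eef_pos: [0.5423, 0.3025, -0.0304]
eef_rot: [0.41, 0.577, 0.41, -0.575]
wrist_force: [-0.6, -0.6, -0.1]
opening: 1.002
```

step_arm([
  [0,0,0,0,0,0,255],
  [0,0,0,0,0,0,255],
  [0,0,0,0,0,0,255],
  [0,0,0,0,0,0,255],
  [0,0,0,0,0,0,255],
  [0,0,0,0,0,0,255],
])

```text
time_s: 6.02
eef_pos: [0.542, 0.3024, -0.0309]
eef_rot: [0.41, 0.577, 0.41, -0.576]
wrist_force: [-0.2, 0.2, 6.5]
opening: 0.532
```

The opening is 0.532 (45 mm), so the blank is held. I lift it and measure how it sits in the hand.

step_arm([
  [-20,0,0,0,0,0,255],
  [-70,0,0,0,0,0,255],
  [-120,0,0,0,0,0,255],
  [-120,0,0,0,0,0,255],
  [-120,0,0,0,0,0,255],
])

```text
time_s: 6.65
eef_pos: [0.5407, 0.302, 0.0883]
eef_rot: [-0.41, -0.576, -0.41, 0.576]
wrist_force: [-1.3, 0.2, -1.4]
opening: 0.529
```

```bash
cat > held.py <<'E'
from h import *
o=ctrl.get_obs(); A=rot(o['eef_rot'])
for n in ('wrist','scene'):
    im,d,i,T=cam(n); P=cloud(d,i,T); hsv=cv2.cvtColor(im,cv2.COLOR_RGB2HSV)
    Q=A.inv().apply((P-o['eef_pos']).reshape(-1,3)).reshape(P.shape)*1000
    m=(d>0)&(np.abs(Q[...,1])<26)&(np.abs(Q[...,2])<80)&(Q[...,0]<-5)&(Q[...,0]>-85)&(hsv[...,2]>120)&(hsv[...,1]>60)
    q=Q[m]; print(n,len(q),'x',np.percentile(q[:,0],[1,5,25,50,95,99]).round(1),'y',np.percentile(q[:,1],[1,99]).round(1),'z',np.percentile(q[:,2],[1,99]).round(1))
    xt=np.percentile(q[:,0],30) if n=='wrist' else 0
    if n=='wrist':
        save('w4.png',im); t=q[q[:,0]<xt+6]; print(cv2.minAreaRect(t[:,1:].astype(np.float32)),t[:,0].mean())
        b,_,_,_=np.linalg.lstsq(np.c_[t[:,1:],np.ones(len(t))],t[:,0],rcond=None); print('plane',b)
E
python3 held.py; python3 -c "
from h import *
rel([557.1,-43.2,70],2)"
```

```text
wrist 30160 x [-79.3 -78.6 -77.8 -77.4 -65.1 -41.3] y [-22.   22.3] z [-56.7  15.7]
((-0.037364959716796875, -18.395893096923828), (46.166481018066406, 76.8988265991211), 0.4239378273487091) -77.4445463788551
plane [ 1.72214842e-03 -7.86850639e-03 -7.76483129e+01]
scene 592 x [-80.3 -78.7 -76.7 -74.9 -43.9 -33.2] y [-23.5  22.5] z [-55.9  54.7]
t 6.75 shift [ 16.9 129.4 320.1] rot [-21.13   0.1    0.19] q [ 0.32  0.39  1.58 -0.    1.18  0.65] F [-0.3 -0.9 -2. ] open 0.532
```

The blank hangs level and centred, its underside about 31.5 mm below the reported TCP. I carry it over the clamp.

step_arm([
  [0,40,100,-8,0,0,255],
  [10,80,200,-15,0,0,255],
  [17,120,300,-21,0,0,255],
  [17,129,320,-21,0,0,255],
  [17,129,320,-21,0,0,255],
  [17,129,320,-21,0,0,255],
  [17,129,320,-21,0,0,255],
  [17,129,320,-21,0,0,255],
  [17,129,320,-21,0,0,255],
  [17,129,320,-21,0,0,255],
])

```text
time_s: 8.0
eef_pos: [0.5583, -0.0412, 0.0713]
eef_rot: [0.508, 0.491, 0.509, -0.491]
wrist_force: [0.7, -0.3, -1.9]
opening: 0.532
```

```bash
cat > clamp.py <<'E'
from h import *
import sys
# clamp-frame analysis
def fit(n):
    im,d,i,T=cam(n); P=cloud(d,i,T)*1000; hsv=cv2.cvtColor(im,cv2.COLOR_RGB2HSV)
    th=np.radians(2.0); c=np.array([558.5,-81.2]); x=np.array([np.cos(th),np.sin(th)]); y=np.array([-x[1],x[0]])
    C=np.dstack([(P[...,:2]-c)@x,(P[...,:2]-c)@y,P[...,2]]); return im,d,hsv,P,C
if __name__=='__main__':
  for n in sys.argv[1:]:
    im,d,hsv,P,C=fit(n); save(n+'_c.png',im)
    near=(d>0)&(np.abs(C[...,0])<60)&(np.abs(C[...,1])<160)
    m=near&(C[...,2]>14)&(C[...,2]<19.5)
    for s in(-1,1):
        q=C[m&(np.abs(C[...,0]-s*38)<8)]
        if len(q)>10: print(n,'strip',s,len(q),'x',np.percentile(q[:,0],[5,50,95]).round(1),'slope deg',np.degrees(np.polyfit(q[:,1],q[:,0],1)[0]).round(2))
    wood=(hsv[...,1]>70)&(hsv[...,2]>80)
    for nm,lo,hi in(('sprung',-60,-5),('fixed',85,130)):
        q=C[near&wood&(C[...,1]>lo)&(C[...,1]<hi)&(C[...,2]>44)&(C[...,2]<62)&(np.abs(C[...,0])<40)]
        if len(q)>10: print(n,nm,len(q),'x',np.percentile(q[:,0],[2,98]).round(1),'y',np.percentile(q[:,1],[2,50,98]).round(1),'z',np.median(q[:,2]).round(1))
    q=C[near&(hsv[...,1]<60)&(hsv[...,2]>150)&(C[...,2]>46)&(C[...,2]<60)]
    if len(q)>10: print(n,'carriage',len(q),'x',np.percentile(q[:,0],[2,98]).round(1),'y',np.percentile(q[:,1],[2,98]).round(1))
    q=C[near&(hsv[...,2]<70)&(C[...,2]>83)&(C[...,2]<94)&(C[...,1]<-30)]
    if len(q)>10: print(n,'knob',cv2.minAreaRect(q[:,:2].astype(np.float32)))
E
python3 clamp.py wrist top scene; python3 -c "
from h import *
rel([557.1,-43.2,-19],2)"
```

```text
wrist strip -1 606 x [-40.8 -36.8 -31.8] slope deg -2.24
wrist strip 1 664 x [32.4 39.7 43.6] slope deg 0.5
wrist fixed 2136 x [-30.4  33.1] y [107.4 111.5 115.5] z 57.5
top strip -1 158 x [-44.1 -37.1 -31.2] slope deg 0.25
top strip 1 63 x [30.8 41.4 44.9] slope deg 0.6
top sprung 77 x [-30.9  21.4] y [-34.5 -29.9 -25.2] z 52.8
top fixed 81 x [-28.5  32.2] y [107.9 112.2 116. ] z 55.1
top carriage 33 x [22.8 34. ] y [-105.6  -56.7]
top knob ((0.012689590454101562, -75.30805206298828), (13.635844230651855, 52.23552703857422), 87.30419921875)
scene strip -1 48 x [-42.5 -36.3 -30.9] slope deg -0.18
scene strip 1 235 x [30.9 37.7 43.8] slope deg 0.27
scene sprung 51 x [ 0.5 32.9] y [-36.3 -29.  -23.9] z 54.7
scene fixed 88 x [-34.3  31.4] y [106.1 111.3 128.6] z 56.6
scene carriage 28 x [21.  32.2] y [-106.7  -61.3]
scene knob ((0.35629844665527344, -75.41494750976562), (16.52367401123047, 55.492340087890625), 87.62261962890625)
t 8.15 shift [90.5 -1.4  1.4] rot [-0.07  0.   -0.01] q [-0.29  0.29  1.74  0.    1.11 -0.32] F [-0.7 -0.4 -2. ] open 0.534
```

View pics/wrist_c.png

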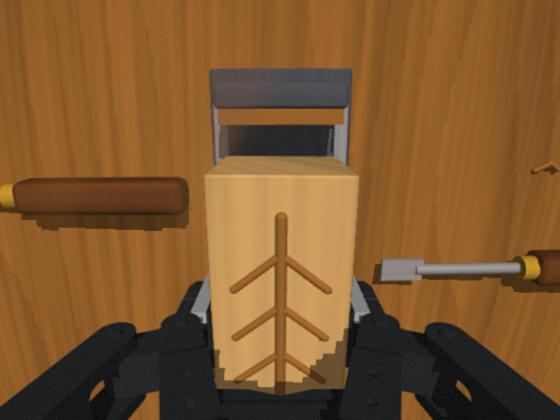

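The wrist view shows the blank lined up with the bed. The fixed jaw's wood is at (280,116), and both gouges, (100,195) and (450,268), are clear of the fingers. The fixed face is at y≈107 in the clamp frame, and the blank's ends will lie at about -17 and 93. I lower it, open part way and check before opening fully.

step_arm([
  [40,0,1,0,0,0,255],
  [70,0,1,0,0,0,255],
  [82,0,1,0,0,0,255],
  [87,0,1,0,0,0,255],
  [89,0,1,0,0,0,255],
  [90,0,1,0,0,0,255],
  [90,0,1,0,0,0,255],
])

```text
time_s: 9.02
eef_pos: [0.559, -0.0435, -0.0179]
eef_rot: [0.508, 0.492, 0.508, -0.492]
wrist_force: [-0.2, 0.4, -1.1]
opening: 0.533
```

step_arm([
  [0,0,0,0,0,0,75],
  [0,0,0,0,0,0,75],
  [0,0,0,0,0,0,75],
  [0,0,0,0,0,0,75],
])

```text
time_s: 9.52
eef_pos: [0.5584, -0.0434, -0.0186]
eef_rot: [0.508, 0.492, 0.508, -0.492]
wrist_force: [0.7, -0.7, 0.0]
opening: 0.704
```

step_arm([
  [-20,0,0,0,0,0,75],
  [-60,0,0,0,0,0,75],
  [-120,0,0,0,0,0,75],
  [-150,0,0,0,0,0,0],
  [-150,0,0,0,0,0,0],
  [-150,0,0,0,0,0,0],
])

```text
time_s: 10.28
eef_pos: [0.5576, -0.0432, 0.1303]
eef_rot: [0.508, 0.492, 0.509, -0.492]
wrist_force: [-0.5, 0.1, -0.4]
opening: 1.0
```

```bash
cat > bl.py <<'E'
from clamp import *
def blank(n):
    im,d,hsv,P,C=fit(n); save(n+'_b.png',im)
    m=(d>0)&(np.abs(C[...,0])<42)&(C[...,1]>-21)&(C[...,1]<104)&(C[...,2]>50)&(C[...,2]<65)&(hsv[...,2]>110)&(hsv[...,1]>40)
    k,l,st,_=cv2.connectedComponentsWithStats(m.astype(np.uint8)); q=C[l==1+np.argmax(st[1:,4])]
    r=cv2.minAreaRect(q[:,:2].astype(np.float32)); print(n,'blank clampframe',r,'ends',np.percentile(q[:,1],[1,99]).round(1),'z',np.median(q[:,2]).round(1))
for n in('wrist','top','scene'): blank(n)
E
python3 bl.py; python3 clamp.py wrist top; python3 -c "
from h import *
rel([561.5,-156.5,80],92)"
```

```text
wrist blank clampframe ((1.609994888305664, 39.068580627441406), (110.92404174804688, 46.04706573486328), 89.27281188964844) ends [-14.3  93.7] z 58.5
top blank clampframe ((0.5565681457519531, 74.12675476074219), (40.121177673339844, 44.1555061340332), 88.31986999511719) ends [57.1 94.4] z 56.1
scene blank clampframe ((-0.1987476348876953, 38.85230255126953), (112.31988525390625, 49.080230712890625), 88.90863037109375) ends [-15.1  94.1] z 57.9
wrist strip -1 2796 x [-43.6 -37.4 -32.3] slope deg 0.86
wrist strip 1 2472 x [32.4 39.8 43.6] slope deg -0.69
wrist sprung 2118 x [-28.6  32.4] y [-34.6 -26.   -5.6] z 55.7
wrist fixed 2264 x [-29.7  32. ] y [ 85.3 108.1 115.4] z 57.8
wrist carriage 1472 x [-29.2  33. ] y [-76.4 -43.7]
wrist knob ((2.074586868286133, -74.84844207763672), (14.855996131896973, 55.9871826171875), 89.11251831054688)
top strip -1 192 x [-44.  -37.  -31.4] slope deg 0.27
top strip 1 80 x [31.5 39.8 44.5] slope deg 0.04
top sprung 94 x [-30.1  27.4] y [-34.7 -29.6 -11.9] z 53.2
top fixed 150 x [-30.6  30.1] y [ 85.5 108.3 116. ] z 55.5
top carriage 149 x [-30.8  32.2] y [-83.9 -41.1]
top knob ((0.08388328552246094, -75.42754364013672), (13.606986045837402, 52.90445327758789), 87.12913513183594)
t 10.53 shift [ 49.9   0.3 113.4] rot [8.987e+01 7.000e-02 1.400e-01] q [-0.29  0.21  1.7  -0.    1.23 -0.32] F [-0.5  0.8  0.4] open 1.0
```

View pics/wrist_b.png

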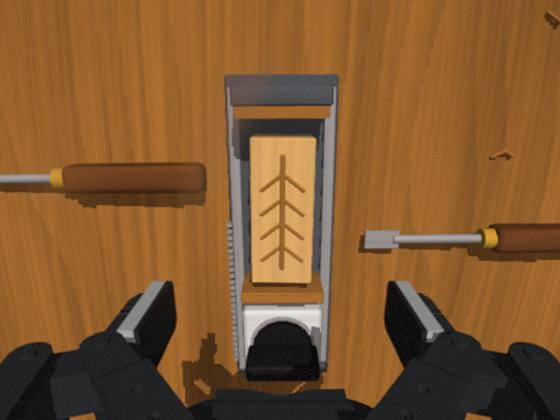

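The wrist view shows the blank flat on the bed at (283,208), centred between the strips, with gaps to both jaws, and the knob at (283,350). Next I go above the knob and turn the tool -90° about its x, so the wrist has room to turn the knob clockwise.

step_arm([
  [20,0,50,-10,0,0,0],
  [40,0,100,-20,0,0,0],
  [50,0,113,-30,0,0,0],
  [50,0,113,-40,0,0,0],
  [50,0,113,-50,0,0,0],
  [50,0,113,-60,0,0,0],
  [50,0,113,-70,0,0,0],
  [50,0,113,-80,0,0,0],
  [50,0,113,-90,0,0,0],
  [50,0,113,-90,0,0,0],
])

```text
time_s: 11.78
eef_pos: [0.5618, -0.1562, 0.0807]
eef_rot: [0.707, -0.011, 0.707, 0.011]
wrist_force: [0.4, -0.5, 0.3]
opening: 1.003
```

```bash
python3 clamp.py wrist|grep -E 'knob|carr|fixed'; python3 -c "
from h import *
rel([562,-156.3,20],92)"
```

```text
wrist fixed 1015 x [-20.8  33.6] y [ 85.2  89.6 108.4] z 58.3
wrist carriage 2777 x [-30.2  32.9] y [-102.4  -44.5]
wrist knob ((1.1279239654541016, -76.06527709960938), (54.98492431640625, 13.89877986907959), 0.08000970631837845)
t 11.82 shift [60.8 -0.1  0.2] rot [-0.33 -0.05 -0.02] q [-0.47  0.32  1.68 -0.    1.14 -2.07] F [ 1.1  0.1 -0.2] open 0.999
```

step_arm([
  [30,0,0,0,0,0,0],
  [50,0,0,0,0,0,0],
  [57,0,0,0,0,0,0],
  [59,0,0,0,0,0,0],
  [59,0,0,0,0,0,150],
  [59,0,0,0,0,0,210],
  [59,0,0,0,0,0,255],
  [59,0,0,0,0,0,255],
  [59,0,0,0,0,0,255],
  [59,0,0,0,0,0,255],
])

```text
time_s: 13.08
eef_pos: [0.5637, -0.1575, 0.0246]
eef_rot: [0.708, -0.012, 0.706, 0.011]
wrist_force: [-1.6, -0.7, 9.0]
opening: 0.153
```

```bash
cat > st.py <<'E'
from h import *
o=ctrl.get_obs(); y=rot(o['eef_rot']).as_matrix()[:,1]
print('t',o['time_s'],'pos',(o['eef_pos']*1000).round(1),'yaw',np.degrees(np.arctan2(y[1],y[0])).round(2),'F',o['wrist_force'].round(2),'M',o['torque'].round(3),'q6',o['q'][5].round(3),'eff6',o['joint_efforts'][5].round(3),'op',round(o['opening'],3))
E
python3 st.py
```

```text
t 13.075 pos [ 563.7 -157.5   24.6] yaw 91.87 F [-1.6  -0.74  8.98] M [ 0.025  0.212 -0.06 ] q6 -2.078 eff6 0.044 op 0.153
```

The bar is gripped (13 mm), and the fingertips press lightly on the disc (9 N), so I ease up 3 mm. The first turn is 40° clockwise, following the carriage at 0.14 mm per degree.

step_arm([
  [-3,0,0,0,0,0,255],
  [-3,0.7,0,5,0,0,255],
  [-3,1.4,0,10,0,0,255],
  [-3,2.1,0,15,0,0,255],
  [-3,2.8,0,20,0,0,255],
  [-3,3.5,0,25,0,0,255],
  [-3,4.2,0,30,0,0,255],
  [-3,4.9,0,35,0,0,255],
  [-3,5.6,0,40,0,0,255],
  [-3,5.6,0,40,0,0,255],
])

```text
time_s: 14.32
eef_pos: [0.5633, -0.1521, 0.0248]
eef_rot: [0.67, 0.231, 0.667, -0.232]
wrist_force: [8.2, -5.6, -12.8]
opening: 0.149
```

```bash
python3 st.py; python3 clamp.py top scene|grep -E 'spr|carr|knob'
```

```text
t 14.325 pos [ 563.3 -152.1   24.8] yaw 51.77 F [  8.2   -5.57 -12.79] M [-0.842 -1.365 -0.154] q6 -1.37 eff6 0.184 op 0.149
top sprung 83 x [-5.4 33.1] y [-29.  -21.9  -6.5] z 53.9
top carriage 100 x [-31.4  19.7] y [-97.4  49. ]
top knob ((-16.169872283935547, -54.94735336303711), (12.652007102966309, 8.886120796203613), 38.62406921386719)
scene sprung 172 x [-32.6  31.9] y [-38.2 -20.9  -5.6] z 55.4
scene carriage 172 x [-29.1  32.7] y [-96.  -37.5]
scene knob ((6.167272567749023, -65.79920959472656), (28.73255729675293, 52.30926513671875), 47.872745513916016)
```

step_arm([
  [1.5,1.2,1.0,6,0,0,255],
  [1.5,1.9,0.4,12,0,0,255],
  [1.5,2.5,-0.1,18,0,0,255],
  [1.5,3.2,-0.7,24,0,0,255],
  [1.5,3.8,-1.2,30,0,0,255],
  [1.5,4.4,-1.7,36,0,0,255],
  [1.5,5.1,-2.3,42,0,0,255],
  [1.5,5.7,-2.8,48,0,0,255],
  [1.5,6.4,-3.4,54,0,0,255],
  [1.5,7.0,-3.9,60,0,0,255],
])

```text
time_s: 15.68
eef_pos: [0.5626, -0.144, 0.0246]
eef_rot: [-0.463, -0.534, -0.462, 0.536]
wrist_force: [-5.7, -3.6, 4.7]
opening: 0.151
```

```bash
python3 st.py; python3 clamp.py scene|grep -E 'spr|carr|knob'
```

```text
t 15.675 pos [ 562.6 -144.    24.6] yaw -8.3 F [-5.66 -3.55  4.67] M [-0.694  0.719  0.22 ] q6 -0.307 eff6 -0.915 op 0.151
scene sprung 119 x [-32.2  32.3] y [-40.3 -15.   -5.4] z 55.6
scene carriage 187 x [-31.1  33.2] y [-90.7 -29.3]
scene knob ((5.539980888366699, -48.96208190917969), (31.66933250427246, 28.472942352294922), 87.98371887207031)
```

step_arm([
  [-0.5,-1.0,-0.2,6,0,0,255],
  [-0.5,-1.2,-1.1,12,0,0,255],
  [-0.5,-1.3,-1.9,18,0,0,255],
  [-0.5,-1.5,-2.7,24,0,0,255],
  [-0.5,-1.6,-3.5,30,0,0,255],
  [-0.5,-1.8,-4.4,36,0,0,255],
  [-0.5,-1.9,-5.2,42,0,0,255],
  [-0.5,-2.1,-6.0,48,0,0,255],
])

```text
time_s: 16.73
eef_pos: [0.562, -0.1372, 0.0247]
eef_rot: [-0.205, -0.677, -0.205, 0.677]
wrist_force: [-0.5, -2.5, -0.6]
opening: 0.155
```

```bash
python3 st.py
cat > gap.py <<'E'
from clamp import *
for n in('scene','wrist'):
    im,d,hsv,P,C=fit(n); save(n+'_g.png',im)
    for x0 in(-15,0,15):
        s=(d>0)&(np.abs(C[...,0]-x0)<7)&(C[...,2]>50)&(C[...,2]<63)
        h,e=np.histogram(C[s][:,1],bins=np.arange(60,130,2)); b,_=np.histogram(C[(d>0)&(np.abs(C[...,0]-x0)<7)&(C[...,2]<40)][:,1],bins=np.arange(60,130,2))
        print(n,x0,'high',dict(zip(e[:-1].tolist(),h.tolist())) if x0==0 else '', 'low',{int(k):int(v) for k,v in zip(e[:-1],b) if v} if x0==0 else '')
E
python3 gap.py|grep ' 0 '
```

```text
t 16.725 pos [ 562.  -137.2   24.7] yaw -56.3 F [-0.51 -2.5  -0.63] M [-0.436  0.099  0.219] q6 0.539 eff6 -0.905 op 0.155
scene 0 high {60: 5, 62: 3, 64: 3, 66: 3, 68: 2, 70: 2, 72: 3, 74: 5, 76: 5, 78: 2, 80: 2, 82: 4, 84: 2, 86: 3, 88: 5, 90: 1, 92: 3, 94: 3, 96: 4, 98: 2, 100: 2, 102: 3, 104: 5, 106: 1, 108: 3, 110: 4, 112: 3, 114: 5, 116: 2, 118: 2, 120: 5, 122: 5, 124: 2, 126: 3} low {126: 2}
wrist 0 high {60: 144, 62: 139, 64: 151, 66: 146, 68: 146, 70: 153, 72: 160, 74: 156, 76: 138, 78: 115, 80: 54, 82: 12, 84: 0, 86: 0, 88: 0, 90: 0, 92: 0, 94: 0, 96: 0, 98: 0, 100: 0, 102: 0, 104: 0, 106: 0, 108: 0, 110: 0, 112: 0, 114: 0, 116: 0, 118: 0, 120: 0, 122: 0, 124: 0, 126: 0} low {}
```

The moment is 0.219 N m, which matches free turning exactly, so the blank has not yet met the fixed jaw at 148°. From here I go in small steps.

step_arm([
  [0,-0.5,-0.3,4,0,0,255],
  [0,-0.9,-0.6,8,0,0,255],
  [0,-1.4,-0.9,12,0,0,255],
])

```text
time_s: 17.2
eef_pos: [0.5619, -0.1354, 0.0247]
eef_rot: [-0.135, -0.694, -0.134, 0.694]
wrist_force: [-1.0, -2.7, 0.6]
opening: 0.151
```

```bash
python3 st.py
```

```text
t 17.2 pos [ 561.9 -135.4   24.7] yaw -68.09 F [-1.01 -2.71  0.55] M [-0.534  0.241  0.189] q6 0.748 eff6 -0.538 op 0.151
```

step_arm([
  [0,-0.5,-0.2,4,0,0,255],
  [0,-1.0,-0.4,8,0,0,255],
])

```text
time_s: 17.45
eef_pos: [0.5618, -0.1343, 0.0247]
eef_rot: [-0.086, -0.702, -0.085, 0.702]
wrist_force: [-1.0, -1.6, 1.3]
opening: 0.151
```

```bash
python3 st.py
```

```text
t 17.45 pos [ 561.8 -134.3   24.7] yaw -76.09 F [-1.01 -1.63  1.35] M [-0.445  0.29   0.209] q6 0.889 eff6 -0.532 op 0.151
```

step_arm([
  [0,-0.7,-0.1,5,0,0,255],
])

```text
time_s: 17.58
eef_pos: [0.5617, -0.1335, 0.0246]
eef_rot: [-0.055, -0.705, -0.055, 0.705]
wrist_force: [-1.6, -1.1, 1.0]
opening: 0.151
```

```bash
python3 st.py
```

```text
t 17.575 pos [ 561.7 -133.5   24.6] yaw -81.11 F [-1.64 -1.05  1.01] M [-0.412  0.286  0.258] q6 0.978 eff6 -0.77 op 0.151
```

step_arm([
  [0,-0.7,-0.1,5,0,0,255],
])

```text
time_s: 17.7
eef_pos: [0.5617, -0.1328, 0.0246]
eef_rot: [-0.024, -0.707, -0.024, 0.707]
wrist_force: [-0.6, -2.2, 1.1]
opening: 0.148
```

```bash
python3 st.py
```

```text
t 17.7 pos [ 561.7 -132.8   24.6] yaw -86.12 F [-0.63 -2.18  1.06] M [-0.41   0.248  0.331] q6 1.066 eff6 -0.675 op 0.148
```

step_arm([
  [0,-0.7,0,5,0,0,255],
])

```text
time_s: 17.82
eef_pos: [0.5617, -0.1321, 0.0246]
eef_rot: [0.007, -0.707, 0.007, 0.707]
wrist_force: [-0.8, -1.7, 1.1]
opening: 0.153
```

```bash
python3 st.py; python3 gap.py >/dev/null
python3 - <<'E'
import cv2
im=cv2.imread('pics/scene_g.png'); cv2.imwrite('pics/g2.png',cv2.resize(im[150:260,200:330],None,fx=5,fy=5,interpolation=2))
E
```

```text
t 17.825 pos [ 561.7 -132.1   24.6] yaw -91.12 F [-0.75 -1.7   1.12] M [-0.348  0.218  0.307] q6 1.155 eff6 -0.649 op 0.153
```

View pics/g2.png

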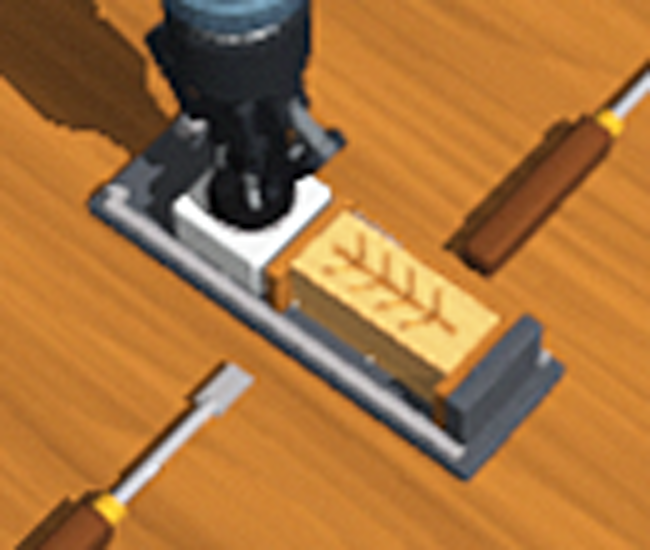

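In the crop the blank touches both wooden faces, at (290,275) and (455,385), and a gap still shows between face and carriage. I average the torque, because single readings scatter by about 0.03.

```bash
cat > tq.py <<'E'
from h import *
M=[];F=[]
for k in range(10):
    im,d=ctrl.camera('top'); o=ctrl.get_obs(); M.append(o['torque']);F.append(o['wrist_force'])
M=np.array(M);F=np.array(F);print('Mz',M[:,2].round(3),'mean',M.mean(0).round(3),'F',F.mean(0).round(2))
E
python3 tq.py; python3 st.py
python3 - <<'E'
from clamp import *
acc=[]
for n in('scene','scene','scene','top','wrist'):
    im,d,hsv,P,C=fit(n)
    near=(d>0)&(np.abs(C[...,0])<31)
    white=near&(hsv[...,1]<60)&(hsv[...,2]>150)&(C[...,2]>49)&(C[...,2]<58)&(C[...,1]<10)
    a=C[white][:,1]
    pine=near&(C[...,2]>54.8)&(C[...,2]<62)&(hsv[...,2]>200)&(np.abs(C[...,0])<20)&(C[...,1]<110)&(C[...,1]>-15)
    b=C[pine][:,1]
    print(n,len(a),np.percentile(a,[1,97,99.5]).round(1) if len(a) else '',len(b),np.percentile(b,[.5,2,98,99.5]).round(1) if len(b) else '')
E
```

```text
Mz [-0.139 -0.073  0.011  0.005 -0.015  0.063  0.061 -0.008  0.04   0.086] mean [-0.512  0.564  0.003] F [-2.4  -2.5   3.36]
t 18.425 pos [ 561.7 -132.    24.6] yaw -91.1 F [-3.33 -3.98  5.49] M [-0.599  0.727  0.086] q6 1.154 eff6 0.042 op 0.154
scene 120 [-80.4 -18.5 -17.8] 451 [-10.   -6.  108.3 109.3]
scene 130 [-79.9 -18.5 -17. ] 458 [ -9.5  -6.6 107.8 109.6]
scene 130 [-79.3 -18.3 -16.4] 458 [-10.1  -6.6 107.6 109.1]
top 56 [-60.8 -20.4 -18.3] 190 [  0.8   5.4 107.8 109.4]
wrist 2910 [-79.6 -19.3 -18.6] 11655 [-10.8  -9.2  85.   88.5]
```

The moment relaxes at rest, so only readings taken while moving count. Now I measure the face-to-carriage gap directly in the wrist view.

Run:
```python
from clamp import *
im,d,hsv,P,C=fit('wrist'); save('wg.png',im)
for x0 in(-28,-24,24,28):
    s=(d>0)&(np.abs(C[...,0]-x0)<2.)&(C[...,1]>-28)&(C[...,1]<8)&(C[...,2]>5)
    c=C[s];h=hsv[s]
    print('x',x0)
    for a in np.arange(-26,4,1):
        k=(c[:,1]>=a)&(c[:,1]<a+1)
        if k.sum()>1: print(int(a),k.sum(),c[k,2].mean().round(1),np.median(h[k],0).astype(int).tolist(),end=' | ')
    print()
rows,cols=np.where((np.abs(C[...,0])<45)&(C[...,1]>-60)&(C[...,1]<30)&(d>0)); r0,r1,c0,c1=rows.min(),rows.max(),cols.min(),cols.max(); print(r0,r1,c0,c1)
cr=im[r0:r1,c0:c1]; f=min(800/cr.shape[1],600/cr.shape[0]); save('wgc.png',cv2.resize(cr,None,fx=f,fy=f,interpolation=2))
```

```text
x -28
-14 7 34.8 [15, 106, 85] | -13 44 36.2 [14, 162, 82] | 
x -24
-14 8 42.8 [14, 172, 81] | -13 59 42.5 [15, 172, 82] | -8 2 54.8 [15, 178, 188] | -7 5 55.5 [15, 169, 136] | 
x 24
-26 18 53.5 [20, 5, 240] | -25 17 53.5 [20, 5, 241] | -24 19 53.5 [20, 5, 243] | -23 16 53.5 [21, 5, 243] | -22 18 53.1 [18, 4, 243] | -21 13 52.6 [20, 4, 244] | -20 12 52.2 [23, 4, 247] | -19 6 50.2 [20, 7, 236] | -16 9 37.1 [18, 15, 161] | -15 22 36.4 [12, 20, 106] | -14 24 38.7 [12, 25, 102] | -13 117 44.1 [14, 126, 96] | -12 18 55.5 [14, 164, 196] | -11 20 55.5 [14, 165, 202] | -10 18 55.4 [15, 166, 203] | -9 21 55.5 [15, 168, 203] | -8 15 55.7 [15, 168, 203] | -7 20 55.4 [15, 169, 201] | -6 21 55.4 [15, 170, 200] | -5 17 55.5 [15, 171, 199] | -4 19 55.5 [15, 171, 198] | -3 23 56.5 [16, 134, 128] | -2 24 56.5 [17, 131, 158] | -1 21 55.7 [17, 131, 134] | 0 38 54.3 [17, 133, 134] | 1 34 53.8 [17, 129, 134] | 2 33 51.2 [17, 130, 131] | 3 38 51.9 [17, 132, 130] | 
x 28
-26 16 53.7 [19, 5, 240] | -25 23 53.4 [18, 5, 242] | -24 17 53.5 [18, 4, 242] | -23 19 53.7 [20, 5, 243] | -22 17 53.3 [20, 5, 243] | -21 18 52.5 [20, 5, 244] | -20 15 51.9 [20, 5, 246] | -19 5 50.4 [20, 8, 232] | -16 6 13.8 [12, 12, 82] | -15 4 13.9 [7, 13, 69] | -14 27 24.7 [13, 22, 91] | -13 163 38.2 [13, 116, 95] | -12 21 55.4 [14, 160, 196] | -11 19 55.4 [14, 163, 201] | -10 22 55.5 [14, 163, 202] | -9 24 55.7 [14, 164, 202] | -8 17 55.7 [14, 167, 201] | -7 18 55.6 [14, 168, 200] | -6 20 55.3 [15, 168, 199] | -5 22 55.5 [15, 170, 199] | -4 15 55.2 [15, 170, 198] | -3 4 54.2 [15, 165, 181] | 
168 419 0 325
```

View pics/wgc.png

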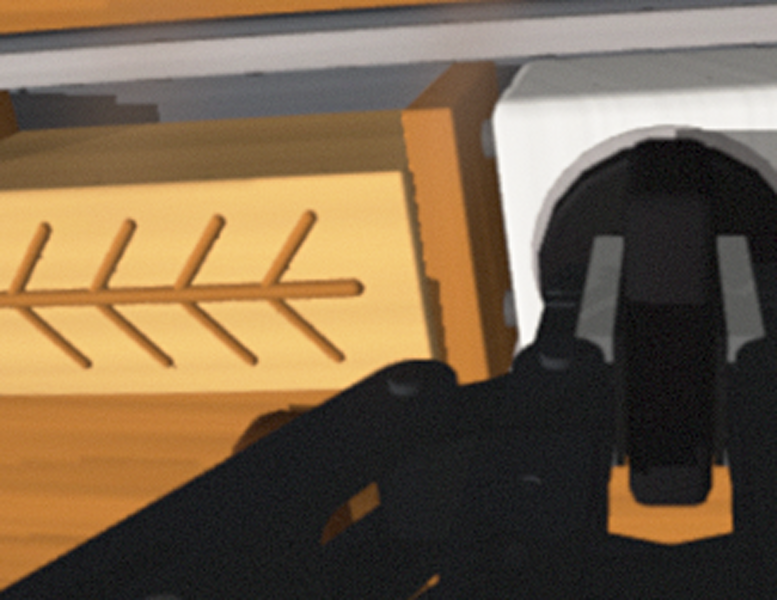

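The wrist crop shows the sprung face standing off the carriage by a dark gap at (495,200). By depth, the face's front edge is at y≈-2.9 and the carriage front at -18.5, so the face is pressed in by 2.4 ± 0.5 mm. Half way needs about 1 mm more, which is 7° of the knob.

step_arm([
  [0,-0.5,0,3.5,0,0,255],
  [0,-1.0,0,7,0,0,255],
])

```text
time_s: 18.98
eef_pos: [0.5617, -0.131, 0.0246]
eef_rot: [0.05, -0.705, 0.051, 0.705]
wrist_force: [-3.5, -3.0, 5.5]
opening: 0.152
```

```bash
python3 st.py
cat > fc.py <<'E'
from clamp import *
im,d,hsv,P,C=fit('wrist')
s=(d>0)&(C[...,0]>22)&(C[...,0]<31)
w=C[s&(hsv[...,1]<40)&(hsv[...,2]>200)&(C[...,2]>49)&(C[...,1]<0)][:,1]
f=C[s&(hsv[...,1]>140)&(hsv[...,2]>170)&(C[...,2]>53)&(C[...,2]<57.5)&(C[...,1]<5)&(C[...,1]>-20)][:,1]
print('carriage front',np.percentile(w,[98,99.8]).round(2),'face',np.percentile(f,[1,99]).round(2))
E
python3 fc.py; python3 fc.py
```

```text
t 18.975 pos [ 561.7 -131.    24.6] yaw -98.2 F [-3.54 -3.04  5.5 ] M [-0.639  0.837  0.312] q6 1.28 eff6 -0.358 op 0.152
carriage front [-19.14 -17.74] face [-11.92  -2.75]
carriage front [-18.95 -17.68] face [-11.77  -2.81]
```

The face is now pressed in by about 3.3 mm: the carriage front is at -17.5 by angle and the face front stays at -2.8. The moving moment of 0.31 N m gives about 12 N. Now I let go and lift clear.

step_arm([
  [0,0,0,0,0,0,140],
  [0,0,0,0,0,0,140],
  [0,0,0,0,0,0,140],
  [0,0,0,0,0,0,140],
  [-30,0,0,0,0,0,140],
  [-80,0,0,0,0,0,140],
  [-140,0,0,0,0,0,140],
  [-140,0,0,0,0,0,140],
  [-140,0,0,0,0,0,140],
])

```text
time_s: 20.2
eef_pos: [0.5616, -0.1306, 0.1642]
eef_rot: [-0.05, 0.705, -0.05, -0.705]
wrist_force: [-0.3, -0.1, 0.3]
opening: 0.45
```

```bash
python3 st.py; python3 fc.py; sed -i "s/('wrist','top','scene')/('wrist','scene')/" bl.py; python3 bl.py; python3 clamp.py wrist
```

```text
t 20.2 pos [ 561.6 -130.6  164.2] yaw -98.13 F [-0.31 -0.13  0.26] M [-0.001 -0.014  0.035] q6 1.278 eff6 -0.0 op 0.45
carriage front [-18.79 -17.93] face [-11.36  -3.52]
wrist blank clampframe ((2.3585281372070312, 45.72481155395508), (116.6002197265625, 65.75397491455078), 89.7698974609375) ends [-11.8 102.7] z 58.4
scene blank clampframe ((-0.7433357238769531, 45.09770202636719), (66.32892608642578, 118.00189971923828), 1.0948480367660522) ends [-11.8 102.6] z 57.7
wrist strip -1 1313 x [-44.  -37.8 -31.7] slope deg -0.61
wrist strip 1 2985 x [32.3 39.6 44.1] slope deg 0.02
wrist sprung 785 x [-29.2  34.8] y [-12.7  -9.2  -5.2] z 55.4
wrist fixed 2151 x [-29.1  33.8] y [ 85.7 102.5 125.4] z 58.1
wrist carriage 1671 x [-28.6  34.3] y [-76.9 -17.9]
wrist knob ((3.019704818725586, -49.26378631591797), (13.932731628417969, 54.469913482666016), 79.6847915649414)
```

View pics/wrist_c.png

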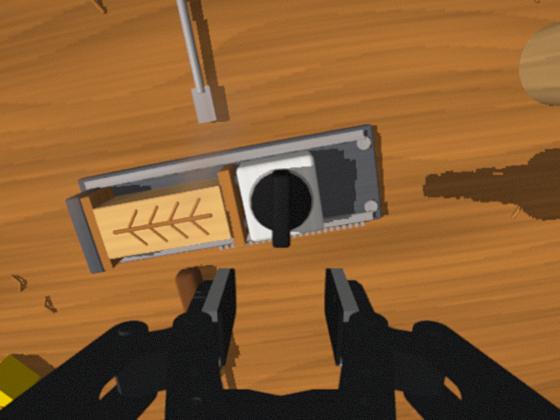

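The wrist view shows the blank clamped between the wooden faces, (95,232) and (230,203). The knob at (282,200) still stands at 190° with the carriage at y≈-49. The gripper is clear, and the gouges in view lie where they were.

```bash
python3 -c "
from h import *
print(ctrl.hand_in())"
```

```text
the job is handed in; nothing more can be done
None
```

The pine blank is clamped on the bed between the two jaws, and the job was handed in at about 20 s of the 67 s allowed. I laid the blank flat and centred, let go of it, then turned the knob 190° (3.32 rad) until the blank met the fixed jaw and the sprung face went in.

**Last checks**
- **Press:** the sprung face is in about 3.3 mm by knob angle and face position. The moment while turning (0.31 N m) gives about 12 N, or 3.0 mm. Half way is 3.5 mm, so both put it close to that, with roughly ±0.6 mm of uncertainty.
- **After release:** the knob stayed at 190° with the carriage at y ≈ -49 mm, as expected for that angle. The gripper is clear and wrist force is about 0.
- **Other items:** the gouges and the mallet were not touched. The parts I could see in the last wrist picture were where they had been.

**What failed or disagreed**
- **First grasp:** it closed on air, because the fingers end about 44 mm short of the reported TCP. All three cameras showed this. I corrected for it and the second grasp held.
- **Sideways position:** the cameras differed by 1–2 mm across the clamp. I used the wrist view, in which the blank lies centred between the guide strips.
- **Final blank measurement:** the last automatic fit ran the blank together with the jaw faces, so it gives no separate figure. I judged contact from the pictures.
- **Torque readings:** they scatter by about 0.03 N m and fade at rest, so I took the press mainly from the geometry.

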